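# Rock a stuck plug-in adapter out of its test fixture

### The arm

A 6-joint arm with a two-finger parallel gripper is mounted at the origin on the work surface. World frame = base frame: x ahead of the robot, y to its left, z up, the work surface at z = 0. Lengths are in m, angles in rad, forces in N, time in s.
With the tool pointing down it reaches from about 0.3 to 0.825 m from the base axis. Payload 5.4 kg.
Tool frame: the origin (TCP) lies at the very end of the fingers, on their centre line; the grasp point (between the pads) lies 19 mm behind it; z points along the fingers, y is the line along which they close (so a half turn about z gives the same grasp; the last joint's range is limited). The gripper opens to 92 mm and grips with 3 to 60 N. Pads are 20 mm wide; open, the fingers measure 128 mm over their backs; the gripper's body (75 mm by 189 mm) begins 69 mm behind the grasp point.
Start: joints at [-1.383, 0.158, 1.597, -0, 1.386, -0.21], TCP at [0.223, -0.53, 0.215] pointing down, gripper open.
Joint ranges: [-2.91, 2.91], [-0.94, 2.29], [0.18, 2.7], [-1.29, 4.43], [0.17, 2.64], [-3, 3]. Speed limits (rad/s): [2.57, 2.57, 3.14, 3.14, 3.14, 3.14].

### API

Orientations are given as a rotation vector (axis times angle).
In Python, from workcell import bot gives the robot as it stands. Calls block until the motion is done:
- bot.goto(position, orientation): joint-space move of the TCP to a pose.
- bot.line_to(position, rot=None, max_speed=0.15): straight line of the TCP; rot=None keeps the orientation; max_speed is the mean speed in m/s.
- bot.set_joints(angles): joint-space move.
- bot.set_gripper(opening, newtons=None): opening from 0.0 (shut) to 1.0 (fully open); newtons is the grip in N (None keeps the last); returns when the fingers have stopped.
- bot.hold(seconds).
- bot.inverse_kinematics(position, orientation): joint angles nearest the present ones, or None.
- bot.read_camera(name): name is "scene" or "top"; returns a dict with "pixels" (384x512x3 uint8, blue, green, red), "fx", "fy", "cx", "cy" (pixels), "R" (3x3) and "t" (3): a world point X has camera coordinates R X + t. Camera axes: x right, y down, z forward; pixel columns grow to the right and rows downward; lengths in m; the calibration is good to about 2 mm. A picture is of the moment at which its call begins. There is no depth.
A pose or a line that the arm cannot do raises bot.MotionError and nothing moves.
- bot.job_done(): hands the job in; it is judged then, once.
Readings, each from a call of its own:
- bot.current_clock(): time.
- bot.current_joints(): joint angles.
- bot.current_joint_vel(): joint speeds.
- bot.current_effort(): joint torques, N m.
- bot.current_ee_pos(): TCP position.
- bot.current_tool_rot(): TCP orientation.
- bot.current_contact_force(): force on the tool from outside, world axes, zero at the start.
- bot.current_ft_torque(): the same for the moment, N m.
- bot.current_opening(): opening from 0.0 (shut) to 1.0 (fully open).
- bot.current_grip_force(): force on a finger pad.
Only numpy, scipy, OpenCV 4.12 (cv2) and the standard library are available. Lean on these libraries where they do the work, as an engineer would, in place of code of your own. Each camera call takes 0.05 s, during which the arm holds its last target. There are 200 camera calls.

### The job

The blue plug-in adapter is stuck in the test fixture: its two stiff orange jaws hook over its shoulders and it will not pull straight out. Take it by its yellow grip, rock it from side to side, towards one jaw and then the other, until it has pushed both jaws back and is free, and draw it up out of the fixture. Stand it gently upright and let go, wholly on the round white disc, without dropping it or disturbing the tweezers, the bottle or the metal box.

Things in the scene. Friction and masses are not known exactly. Their poses are not given: they have to be found in the camera images.
- fixture: Fixed test fixture; origin: centre of its underside, on the bench. Plate 100 (x) x 130 (y) x 12 mm. The adapter stands centred on the plate, axes along the fixture's, in a pocket: 1.2 mm play in y (curbs 12 mm high), 1.5 mm in x (cheeks 30 mm high). Orange jaws at its +y and -y sides; grey end posts centred 51 mm out in y, 14 mm thick, tops 82 mm above the bench. Rock along its y.
- adapter: Loose adapter, 0.15 to 0.27 kg, 125 mm tall; origin: centre of its flat underside, z up. Blue body 40 (x) x 30 (y) x 60 mm with shoulders at 60 mm; grey neck 26 x 12 mm up to 82 mm; yellow grip 24 x 24 mm from 82 to 125 mm. Starts upright, underside 12 mm above the bench. Pulled straight it lifts about 4 mm, then its shoulders catch under the jaw lips.
- grip (a point): On the adapter's axis in its yellow grip, 108 mm above its underside: grasp here from above, across either pair of faces. Tilting the adapter 0.16 rad or a little more towards a jaw (15 to 18 mm sideways here, about 10 N) pushes that jaw back far enough; the foot turns on its lower edge on that side and may slip 1 to 2 mm.
- jaw_left (a joint): How far the orange jaw on the fixture's +y side is pushed back (+y), m: starts at 0 to 0.0008, stops at 0.007. Stiff (15 N friction, no spring): it stays where pushed. Jaw 34 mm wide in x; at 0 its inner face is 0.3 mm from the adapter and its lip covers 4 mm of the shoulder: clear above 0.005. Both jaws must be clear for the adapter to come out.
- jaw_right (a joint): The same for the jaw on the fixture's -y side, pushed back towards -y: starts at 0 to 0.0008, stops at 0.007, clear above 0.005.
- jaw_left_lip (a point): Top of the inner edge of the +y jaw's lip (the lip is 8 mm thick), 84 mm above the bench; moves outward with the jaw.
- jaw_right_lip (a point): Top of the inner edge of the -y jaw's lip (the lip is 8 mm thick), 84 mm above the bench; moves outward with the jaw.
- disc: Round white ceramic disc on a black underlay, fixed, diameter 130 mm, top face 8 mm above the bench. Origin: centre of its underside on the bench.
- tweezers: Black test tweezers with steel tips, 150 x 26 x 24 mm, lying along their x axis, loose; leave alone. Origin: on the bench near the middle.
- reference_box: Small steel reference box 70 x 55 x 40 mm with two brass terminals (52 mm tall in all), loose; leave alone. Origin: centre of the underside.
- bottle: White plastic bottle with a blue cap, diameter 50 mm, 120 mm tall, loose; leave alone. Origin: centre of the underside.

How it is judged:
On the way, in this order (a step that is already met when the one before it is completed fails the run):
1. both jaws are pushed back at least 3 mm while the adapter is still down in the fixture (value of joint each of jaw_left, jaw_right above 0.003 m and z of adapter in the frame of fixture below 0.03 m and horizontal distance between adapter and fixture below 0.02 m), for 0.05 s.
2. the adapter is drawn up clear of the jaws (z of adapter in the frame of fixture above 0.085 m), for 0.05 s.
At the end, for the whole second after the job is handed in: The adapter stands upright (within 0.06 rad) and still on the white disc, its underside resting on the disc's top (within 3 mm) and its axis within 45 mm of the disc's centre (horizontal distance between adapter and disc below 0.045 m and z of adapter in the frame of disc between 0.005 and 0.011 m and angle between adapter's own z axis and vertical below 0.06 rad and linear speed of adapter below 0.02 m/s and angular speed of adapter below 0.15 rad/s); the robot touches nothing.
It fails at once if the adapter is dropped (falls free faster than 0.5 m/s, about 13 mm of fall) (contact force between the fingers and adapter below 0.1 N and linear speed of adapter above 0.5 m/s).
It fails at once if the adapter is tipped more than 0.6 rad (angle between adapter's own z axis and vertical above 0.6 rad).
It fails at once if the tweezers, reference box or bottle moved more than 20 mm (distance of any of tweezers, reference_box, bottle from where it was at the start of the episode above 0.02 m).
It also fails if it takes over 48 s, if anything falls off the work surface, if the arm or the gripper's body presses on something with over 40 N, if the wrist force passes 120 N, or if a joint passes its speed limit or range.

## Working session

There is one attempt and no reset: what is moved stays moved. The work goes in short steps, each a Python script; the robot and the scene stay as the last script left them, time stands still between calls to the robot, and variables do not carry over. Pictures are saved under pics/ and viewed, at most 10 in all, crops included, and the job is handed in when it is done.

```bash
mkdir -p pics; ls; python3 - <<'E'
from workcell import bot
import cv2,numpy as np
for n in("scene","top"):
    c=bot.read_camera(n); cv2.imwrite(f"pics/{n}0.png",c["pixels"])
    print(n,c["fx"],c["fy"],c["cx"],c["cy"],np.round(c["R"],3).tolist(),np.round(c["t"],3), np.round(-np.array(c["R"]).T@c["t"],3))
print(bot.current_tool_rot(),bot.current_clock())
E
```

```text
pics
scene 407.8410859741205 407.8410859741205 262.17998565445924 191.01832183479564 [[0.277, 0.961, 0.017], [0.494, -0.128, -0.86], [-0.824, 0.247, -0.51]] [-0.166 -0.183  1.314] [ 1.219 -0.188  0.516]
top 380.2653301161578 380.2653301161578 256.4912771687196 196.87946703467026 [[-0.027, -1.0, 0.001], [-0.997, 0.027, -0.074], [0.074, -0.003, -0.997]] [0.034 0.574 0.729] [0.519 0.021 0.769]
[-3.07804376e+00 -6.20360396e-01 -1.02008978e-04] 0.1
```

View pics/scene0.png

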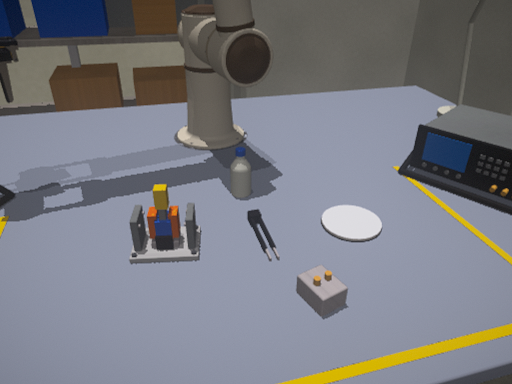

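View pics/top0.png

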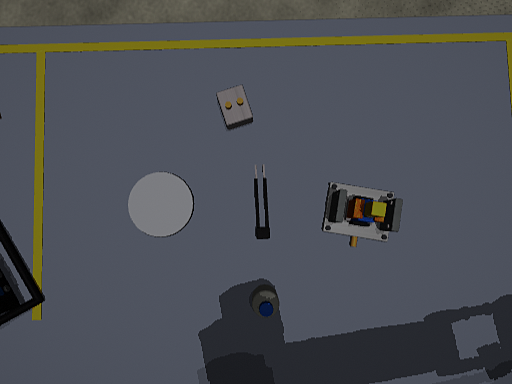

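The scene view shows the adapter's yellow grip at about (160,195), the bottle at (241,175), the tweezers at (262,232) and the disc at (351,222). In the top view the grip is at (379,209), the disc at (161,204), and the fixture's long axis runs nearly along world y. Next I'll compute the poses.

```bash
cat > h.py <<'E'
from workcell import bot
import cv2,numpy as np
from scipy.spatial.transform import Rotation as Ro
def ray(c,p,z):
    R=np.array(c["R"]);o=-R.T@c["t"];d=R.T@[(p[0]-c["cx"])/c["fx"],(p[1]-c["cy"])/c["fy"],1]
    return o+d*(z-o[2])/d[2]
def mask(c,lo,hi,roi):
    h=cv2.cvtColor(c["pixels"],cv2.COLOR_BGR2HSV);m=cv2.inRange(h,lo,hi);k=np.zeros_like(m);x0,y0,x1,y1=roi;k[y0:y1,x0:x1]=255
    return m&k
def big(m):
    return max(cv2.findContours(m,cv2.RETR_EXTERNAL,cv2.CHAIN_APPROX_NONE)[0],key=cv2.contourArea)
def tri(c1,p1,c2,p2):
    P=[c["fx"]*0+np.array([[c["fx"],0,c["cx"]],[0,c["fy"],c["cy"]],[0,0,1]])@np.c_[c["R"],c["t"]] for c in(c1,c2)]
    X=cv2.triangulatePoints(P[0],P[1],np.array(p1,float),np.array(p2,float))[:,0];return X[:3]/X[3]
E
python3 - <<'E'
from h import *
c=bot.read_camera("top");s=bot.read_camera("scene")
k=big(mask(c,(22,150,120),(35,255,255),(360,190,400,230)));r=cv2.minAreaRect(k);print("grip px",r, ray(c,r[0],.137))
m=mask(c,(0,0,110),(180,60,255),(120,160,210,250));k=big(m);e=cv2.fitEllipse(k);print("disc",e,ray(c,e[0],.008))
m=mask(c,(0,0,100),(180,70,255),(310,170,410,250));k=np.vstack(cv2.findContours(m,cv2.RETR_EXTERNAL,cv2.CHAIN_APPROX_NONE)[0]);
q=np.array([ray(c,p[0],.012)[:2] for p in k],np.float32)*1000;print("plate",cv2.minAreaRect(q))
k=big(mask(s,(22,150,100),(35,255,255),(150,180,175,212)));print("scene grip",cv2.boundingRect(k),cv2.minAreaRect(k))
a=c["pixels"][165:255,310:415];b=s["pixels"][175:265,120:215]
cv2.imwrite("pics/crop1.png",np.hstack([cv2.resize(a,(400,400),interpolation=2),cv2.resize(b,(400,400),interpolation=2)]))
E
```

```text
grip px ((378.56756591796875, 208.59458923339844), (13.1519193649292, 12.494322776794434), 9.462321281433105) [ 0.54101197 -0.18331658  0.137     ]
disc ((159.81289672851562, 203.67710876464844), (62.95929718017578, 64.12325286865234), 69.4110336303711) [0.56708319 0.21296641 0.008     ]
plate ((529.5635986328125, -188.02537536621094), (158.47837829589844, 126.56742858886719), 78.92584228515625)
scene grip (153, 184, 14, 25) ((159.5, 196.0), (24.0, 13.0), 90.0)
```

View pics/crop1.png

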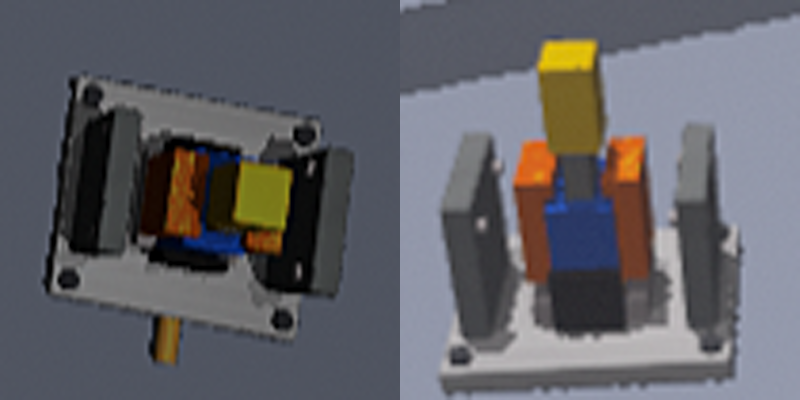

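The crop shows the plate's four bolt holes at about px (334,186), (390,195), (384,237) and (328,227), with corners around them. The adapter stands centred between the orange jaws. I'll get the yaw and centre from these, then move above the grip.

```bash
python3 - <<'E'
from h import *
c=bot.read_camera("top");s=bot.read_camera("scene")
sc=np.array([105/400,90/400])
for n,q in(("holes",[(92,95),(304,135),(282,318),(68,277)]),("corners",[(77,75),(320,120),(295,338),(47,292)])):
    P=np.array([ray(c,np.array(p)*sc+(310-.3,165-.3),.012)[:2] for p in q])
    a=(P[0]-P[1]+P[3]-P[2]);b=(P[0]-P[3]+P[1]-P[2])
    print(n,P.mean(0),"len",np.linalg.norm(a)/2,np.linalg.norm(b)/2,"yaw y",np.arctan2(-a[0],a[1]),"yaw x",np.arctan2(b[1],b[0]))
g=mask(c,(22,100,140),(35,255,255),(360,190,400,230));k=big(g);print("bright grip",cv2.minAreaRect(k),ray(c,cv2.minAreaRect(k)[0],.137))
# scene: top face centre by eye in crop (570,55)->px
p=np.array([570-400,55])*np.array([95/400,90/400])+(120-.4,175-.4);print("scene top face",p,ray(s,p,.137))
print(tri(c,cv2.minAreaRect(k)[0],s,p))
yaw=None
print(bot.current_joints())
E
```

```text
holes [ 0.54154175 -0.18381306] len 0.11254330765845501 0.08294061534560047 yaw y -0.18889379990142063 yaw x -0.1923077677792493
corners [ 0.54163688 -0.18289836] len 0.12964009820683936 0.09885394512161677 yaw y -0.1848598094289625 yaw x -0.1926886044779676
bright grip ((384.0, 215.0), (0.0, 0.0), 0.0) [ 0.53012669 -0.19180851  0.137     ]
scene top face [159.975 186.975] [ 0.54633583 -0.18271807  0.137     ]
[ 0.53132268 -0.18767871  0.13088723]
[-1.38309080e+00  1.58633137e-01  1.59737960e+00  2.31948232e-06
  1.38619719e+00 -2.10110485e-01]
```

The holes and corners agree: centre (0.5415, -0.1833), yaw -0.19. Now I'll approach and grasp across the x faces.

```bash
cat >> h.py <<'E'
C=np.array([.5415,-.1833,0]);YAW=-.19
FX=np.array([np.cos(YAW),np.sin(YAW),0]);FY=np.array([-np.sin(YAW),np.cos(YAW),0]);Z=np.array([0,0,1.])
def down(sgn,fx=FX):
    y=sgn*fx;z=-Z;return Ro.from_matrix(np.c_[np.cross(y,z),y,z])
E
python3 - <<'E'
from h import *
p=C+Z*.2
o=[(sg,bot.inverse_kinematics(p,down(sg).as_rotvec())) for sg in(1,-1)]
for x in o:print(x[0],None if x[1] is None else np.round(x[1],2))
sg=min((x for x in o if x[1] is not None),key=lambda x:abs(x[1][5]))[0];print(sg)
rv=down(sg).as_rotvec()
bot.goto(p,rv);bot.line_to(C+Z*.101,rv,.12)
print(bot.current_ee_pos(),bot.current_contact_force(),bot.current_clock())
a=bot.read_camera("scene")["pixels"][140:270,90:240];b=bot.read_camera("top")["pixels"][150:280,300:450]
cv2.imwrite("pics/g1.png",np.hstack([cv2.resize(b,(400,347),interpolation=2),cv2.resize(a,(400,347),interpolation=2)]))
E
```

```text
1 [-0.54  0.16  1.62 -0.    1.36 -0.35]
-1 [-0.54  0.16  1.62 -0.    1.36  2.79]
1
[ 0.54213498 -0.18372047  0.10191877] [-0.03093129 -0.63962834  1.06317434] 3.0
```

View pics/g1.png

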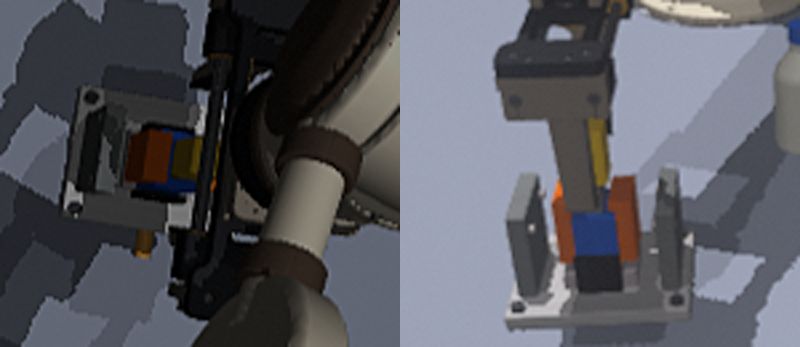

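The left crop (top view) has the hand hiding the grip. In the right crop (scene), the front finger at about x 550–600 hangs slightly left of the yellow grip, whose right edge is near x 608. I'll check by projection whether that offset is real.

```bash
python3 - <<'E'
from h import *
s=bot.read_camera("scene")
def pr(X):
    q=np.array(s["R"])@X+s["t"];return np.array([s["fx"]*q[0]/q[2]+s["cx"],s["fy"]*q[1]/q[2]+s["cy"]])
cr=lambda X:np.round((pr(X)-(90,140))*400/150+(400,0))
for n,d in(("front pad tip inner",.046),("front back",.064)):
    print(n,[cr(C+FX*d+FY*w+Z*.101) for w in(-.01,.01)], [cr(C+FX*d+FY*w+Z*.15) for w in(-.01,.01)])
print("grip base/top",[cr(C+FX*.012+FY*w+Z*z) for z in(.094,.137) for w in(-.012,.012)])
print("plate corners",[cr(C+FX*.05+FY*w+Z*.012) for w in(-.065,.065)])
E
```

```text
front pad tip inner [array([568., 203.]), array([598., 202.])] [array([558., 140.]), array([590., 139.])]
front back [array([564., 218.]), array([595., 217.])] [array([554., 155.]), array([586., 154.])]
grip base/top [array([573., 184.]), array([607., 183.]), array([565., 131.]), array([601., 130.])]
plate corners [array([503., 314.]), array([688., 305.])]
```

The projection matches what I saw, so the alignment is good. I'll grip and rock towards +y first, watching the forces.

```bash
cat >> h.py <<'E'
def rock(th,lift=0,speed=.03):
    """pose for adapter tilted th towards +FY (foot pivoting on that side's lower edge)"""
    s=np.sign(th) or 1;piv=C+Z*(.012+lift)+FY*.015*s
    R=Ro.from_rotvec(-FX*th)
    tcp0=C+Z*(.101+lift)
    bot.line_to(piv+R.apply(tcp0-piv),(R*down(1)).as_rotvec(),speed)
    print("th",th,"t",round(bot.current_clock(),1),"F_fix",np.round([bot.current_contact_force()@v for v in(FX,FY,Z)],1),"M",np.round(bot.current_ft_torque(),2),"grip",round(bot.current_grip_force(),1),np.round(bot.current_ee_pos(),4))
E
python3 - <<'E'
from h import *
bot.set_gripper(0.,50)
print(bot.current_opening()*.092,bot.current_grip_force(),[bot.current_contact_force()@v for v in(FX,FY,Z)],bot.current_ee_pos())
for th in(.06,.11,.16,.18):rock(th)
cv2.imwrite("pics/r1.png",cv2.resize(bot.read_camera("scene")["pixels"][160:270,100:220],(600,550),interpolation=2))
E
```

```text
0.023505909888213636 49.992477893829346 [np.float64(0.016534276004115715), np.float64(-0.26166028120880797), np.float64(-0.5728358387448859)] [ 0.54149044 -0.18330043  0.1009516 ]
th 0.06 t 4.5 F_fix [-0.2 -4.6 -2.2] M [-0.88  0.07 -0.  ] grip 50.0 [ 0.5424 -0.1789  0.1018]
th 0.11 t 4.8 F_fix [-0.2 -6.1 -2.2] M [-1.25  0.26 -0.05] grip 50.0 [ 0.5432 -0.1747  0.1023]
th 0.16 t 5.1 F_fix [-0.6 -9.2  0.1] M [-1.33  0.37 -0.08] grip 50.0 [ 0.5439 -0.1708  0.1027]
th 0.18 t 5.4 F_fix [ -0.5 -12.9  -1.3] M [-1.33  0.21 -0.02] grip 50.0 [ 0.5441 -0.1701  0.1027]
```

View pics/r1.png

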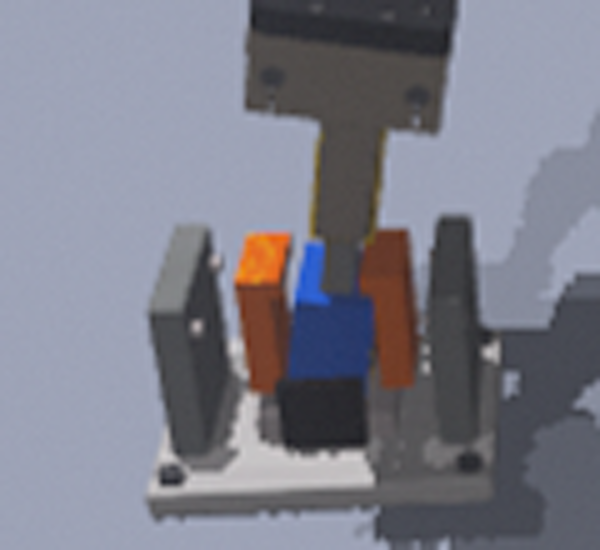

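The scene crop shows the adapter leaning right (+y) against the right-hand jaw. The blue shoulder is clear of the left jaw, with a visible gap at about (297,270). The push is 13 N and rising, and the arm lags about 2.7 mm. I'll push a bit further, then do the other side and measure the jaws.

```bash
python3 - <<'E'
from h import *
rock(.20)
for th in(.1,.0,-.06,-.11,-.16,-.18,-.20):rock(th,speed=.04)
cv2.imwrite("pics/r2.png",cv2.resize(bot.read_camera("scene")["pixels"][160:270,100:220],(600,550),interpolation=2))
rock(-.1,speed=.04);rock(0,speed=.04)
s=bot.read_camera("scene")
k=mask(s,(3,160,60),(16,255,255),(100,160,220,270))
for cn in cv2.findContours(k,cv2.RETR_EXTERNAL,cv2.CHAIN_APPROX_NONE)[0]:
    if cv2.contourArea(cn)>20: print(cv2.boundingRect(cn))
cv2.imwrite("pics/r3.png",cv2.resize(s["pixels"][160:270,100:220],(600,550),interpolation=2))
E
```

```text
th 0.2 t 5.7 F_fix [  0.1 -18.1  -2. ] M [-2.13  0.35 -0.01] grip 50.0 [ 0.5442 -0.1697  0.1028]
th 0.1 t 6.0 F_fix [ 1.1 -5.4 -0.9] M [-1.54  0.16 -0.04] grip 50.0 [ 0.5431 -0.1758  0.1023]
th 0.0 t 6.4 F_fix [ 0.3 -1.3  0.7] M [-0.49 -0.07 -0.  ] grip 50.0 [ 0.5418 -0.183   0.1012]
th -0.06 t 6.7 F_fix [1.  2.9 2.1] M [ 0.43 -0.33 -0.01] grip 50.0 [ 0.5409 -0.1871  0.1018]
th -0.11 t 7.0 F_fix [1.7 6.4 2.2] M [ 1.15 -0.56  0.02] grip 50.0 [ 0.5402 -0.1909  0.1023]
th -0.16 t 7.2 F_fix [0.5 7.8 3.3] M [ 1.49 -0.59 -0.05] grip 50.0 [ 0.5393 -0.1948  0.1025]
th -0.18 t 7.5 F_fix [ 1.4 13.3  3.2] M [ 1.21 -0.6  -0.03] grip 50.0 [ 0.5392 -0.1957  0.1024]
th -0.2 t 7.7 F_fix [ 2.4 17.2  4.2] M [ 1.89 -0.85 -0.14] grip 50.0 [ 0.5391 -0.1959  0.1024]
th -0.1 t 8.2 F_fix [-0.2  6.2  2.2] M [ 1.65 -0.51 -0.02] grip 50.0 [ 0.54   -0.1898  0.1019]
th 0 t 8.5 F_fix [-1.   3.4  2.9] M [ 0.87 -0.12  0.02] grip 50.0 [ 0.5414 -0.1831  0.101 ]
(172, 213, 10, 24)
(143, 207, 11, 31)
```

View pics/r3.png

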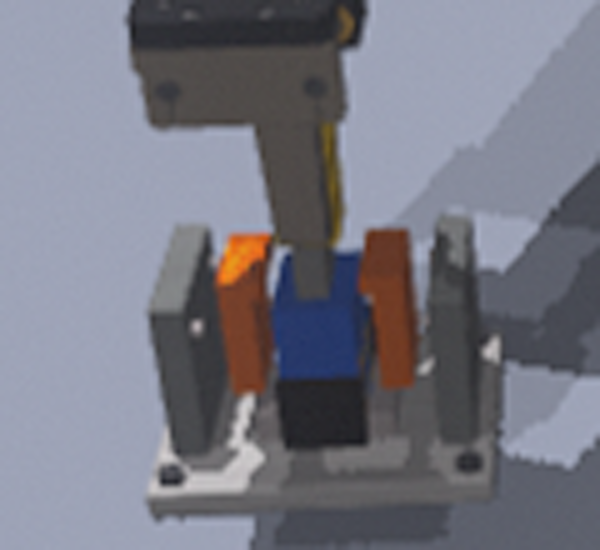

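The scene crop shows the left jaw's top moved from x≈236–290 to 218–272, about 7 mm. Both jaws now have a gap to the blue body, and the sharp force rise on each side fits their stops. I'll draw the adapter up slowly, watching the load.

```bash
python3 - <<'E'
from h import *
for l in(.006,.012,.03):
    rock(0,lift=l,speed=.03)
    if -bot.current_contact_force()[2]>12: print("STUCK");break
else:
    rock(0,lift=.14,speed=.1)
    bot.hold(.3);rock(0,lift=.14)
    for n in("scene","top"):
        p=bot.read_camera(n)["pixels"];cv2.imwrite(f"pics/l_{n}.png",p)
    a=cv2.imread("pics/l_scene.png")[60:240,70:250];b=cv2.imread("pics/l_top.png")[120:300,300:480]
    cv2.imwrite("pics/l.png",np.hstack([cv2.resize(a,(400,400),interpolation=2),cv2.resize(b,(400,400),interpolation=2)]))
E
```

```text
th 0 t 8.9 F_fix [-1.5  2.6 -0.7] M [ 0.9   0.03 -0.04] grip 50.0 [ 0.5409 -0.1834  0.1067]
th 0 t 9.3 F_fix [-0.2 -0.2 -1.2] M [-0.01 -0.08  0.01] grip 50.0 [ 0.542  -0.1844  0.1138]
th 0 t 10.0 F_fix [ 0.2  0.5 -1.9] M [-0.08 -0.12 -0.02] grip 50.0 [ 0.5414 -0.1832  0.1309]
th 0 t 11.3 F_fix [ 0.3  0.4 -1.6] M [-0.05 -0.07 -0.07] grip 50.0 [ 0.5411 -0.183   0.24  ]
th 0 t 11.8 F_fix [ 0.   1.  -2.6] M [-0.01 -0.08 -0.  ] grip 50.0 [ 0.5415 -0.1833  0.241 ]
```

View pics/l.png

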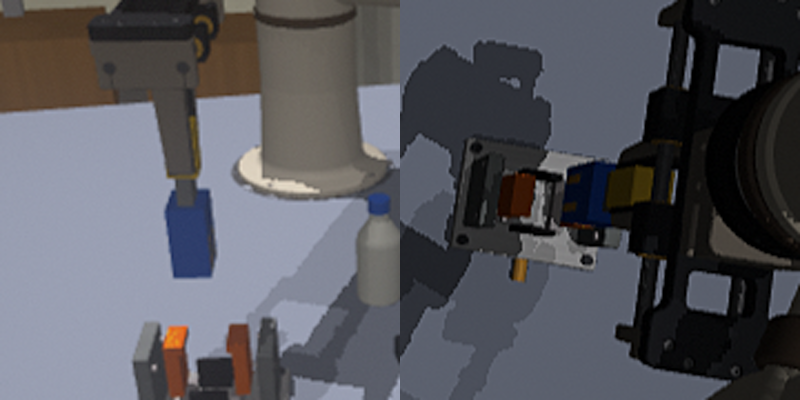

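The adapter is free of the fixture, its underside well above the jaws, with a 2–2.6 N load. I'll carry it over the disc and measure its tilt in the hand from the blue body's edges.

```bash
cat >> h.py <<'E'
def tilt(X0):
    """observed minus expected image slope of the blue body's side edges in the scene view (rad), adapter origin X0"""
    s=bot.read_camera("scene")
    def pr(X):
        q=np.array(s["R"])@X+s["t"];return np.array([s["fx"]*q[0]/q[2]+s["cx"],s["fy"]*q[1]/q[2]+s["cy"]])
    E=np.array([[pr(X0+FX*.02+FY*w+Z*z) for z in(.012,.05)] for w in(-.015,.015)])
    x0,y0=E.min((0,1)).astype(int)-12;x1,y1=E.max((0,1)).astype(int)+12
    m=mask(s,(105,120,20),(130,255,255),(x0,y0,x1,y1))
    rows=np.arange(int(E[:,:,1].min())+3,int(E[:,:,1].max())-2)
    L=[np.flatnonzero(m[r])[0] for r in rows];Rr=[np.flatnonzero(m[r])[-1] for r in rows]
    ex=[(e[1,0]-e[0,0])/(e[1,1]-e[0,1]) for e in E]
    print("slopes L,R obs",np.polyfit(rows,L,1)[0],np.polyfit(rows,Rr,1)[0],"exp",ex,"E",E.round(1).tolist(),"L,R mean",np.mean(L),np.mean(Rr))
    return s
E
python3 - <<'E'
from h import *
D=np.array([.567,.213,0])
tilt(C+Z*.152)
rv=down(1).as_rotvec()
bot.line_to(D+Z*.241,rv,.15)
bot.line_to(D+Z*.125,rv,.1);bot.hold(.3)
s=tilt(D+Z*.036)
print(bot.current_clock(),bot.current_ee_pos(),bot.current_contact_force())
a=s["pixels"][130:260,280:430];b=bot.read_camera("top")["pixels"][130:280,60:260]
cv2.imwrite("pics/d1.png",np.hstack([cv2.resize(a,(400,347),interpolation=2),cv2.resize(b,(400,347),interpolation=2)]))
E
```

```text
slopes L,R obs 0.12142857142857119 0.07142857142856764 exp [np.float64(0.14452034989731186), np.float64(0.11979102974749925)] E [[[147.7, 178.4], [144.9, 159.0]], [[165.0, 177.9], [162.7, 158.6]]] L,R mean 146.33333333333334 162.4
slopes L,R obs -0.13636363636363708 -0.12727272727273256 exp [np.float64(-0.15056023722617376), np.float64(-0.17123723019014092)] E [[[349.6, 209.8], [352.0, 194.3]], [[363.6, 209.3], [366.2, 193.8]]] L,R mean 347.1818181818182 363.3636363636364
16.4417 [0.56713254 0.21298823 0.12523018] [ 0.09874194  0.19643013 -2.00078248]
```

View pics/d1.png

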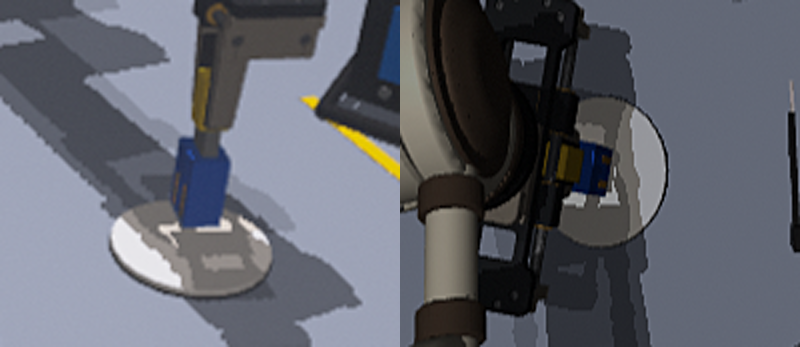

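The scene crop shows the adapter hanging upright just above the disc (body at about (200,185), disc centre (190,248)), with tilt in the hand under about 0.04 rad. In the top crop it is centred over the disc at (607,172). I'll lower it until contact and release.

```bash
python3 - <<'E'
from h import *
D=np.array([.567,.213,0]);rv=down(1).as_rotvec()
bot.line_to(D+Z*.103,rv,.04);bot.hold(.2);f0=bot.current_contact_force()[2]
z=.103
while z>.0935:
    z-=.001;bot.line_to(D+Z*z,rv,.01);bot.hold(.1);f=bot.current_contact_force()[2];print(round(z,4),round(f-f0,2))
    if f-f0>4:break
bot.set_gripper(.27,5);bot.hold(.1)
print(bot.current_opening(),bot.current_grip_force(),bot.current_contact_force())
bot.set_gripper(.7);bot.hold(.2)
bot.line_to(D+Z*.2,rv,.1)
print(bot.current_clock())
a=bot.read_camera("scene")["pixels"][130:260,280:430];b=bot.read_camera("top")["pixels"][130:280,60:260]
cv2.imwrite("pics/d2.png",np.hstack([cv2.resize(a,(400,347),interpolation=2),cv2.resize(b,(400,347),interpolation=2)]))
E
```

```text
0.102 0.8
0.101 0.74
0.1 0.3
0.099 -0.05
0.098 -0.29
0.097 0.67
0.096 7.85
0.27038168379856925 0.0 [-0.76189487  0.62358918  0.3722905 ]
22.275
```

View pics/d2.png

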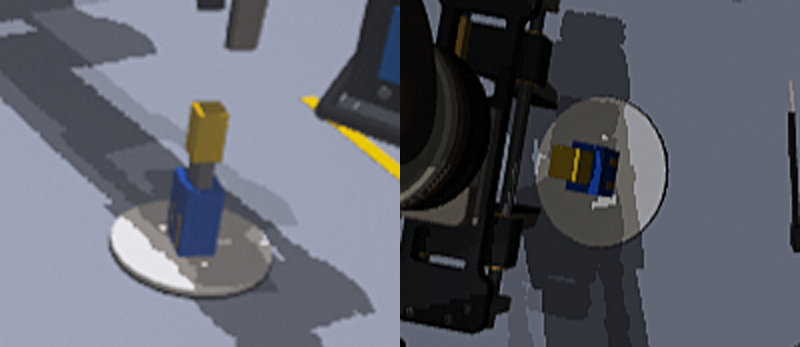

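The scene and top crops show the adapter standing upright at the disc's centre, base at about (197,255) in the scene crop, with the gripper clear above it. I'll hand in.

```bash
python3 - <<'E'
from workcell import bot
bot.hold(.3);print(bot.current_contact_force());print(bot.job_done())
E
```

```text
[-0.38282175 -0.32003026  0.43451292]
the job is handed in; nothing more can be done
None
```

I rocked the adapter free of both jaws, drew it out, stood it upright at the centre of the white disc and handed the job in at about 23 s; the robot didn't report the verdict.

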